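Mark the softest sprung seat sample

TASK

The stool on order is to get our softest seat. Press the sprung leather seat samples with the fingertips to feel which of the three gives most easily, then push the red tag on that sample's base all the way down onto its holder. Leave the other two tags up, and do not pick up or shift anything else on the bench.

Things in the scene. Friction and masses are not known exactly. Their poses are not given: they have to be found in the camera images.
- left_seat (a point): centre of the top of the left seat pad at rest, as seen from the robot (left is +y). The pad is a round orange-tan leather cushion, 113 mm across, 131 mm above the bench, on a coil spring; it can be pressed straight down 22 mm. This point is fixed to the board and stays put when the pad is pressed; its axes are the board's (x away from the robot across the board, z up).
- left_tag (a point): centre of the top of the left sample's red tag when fully up, 143 mm above the bench, 114 mm beyond the pad centre along the board's x. The tag's thumb piece is 24 mm (x) by 40 mm (y) by 12 mm high; its stem slides straight down 28 mm into the wooden holder until the thumb piece rests on it. This point is fixed to the board; the tag itself may stand up to 4 mm lower at the start. It takes about 4 N to slide and stays where it is left.
- middle_seat (a point): centre of the top of the middle seat pad at rest, as seen from the robot (left is +y). The pad is a round orange-tan leather cushion, 113 mm across, 131 mm above the bench, on a coil spring; it can be pressed straight down 22 mm. This point is fixed to the board and stays put when the pad is pressed; its axes are the board's (x away from the robot across the board, z up).
- middle_tag (a point): centre of the top of the middle sample's red tag when fully up, 143 mm above the bench, 114 mm beyond the pad centre along the board's x. The tag's thumb piece is 24 mm (x) by 40 mm (y) by 12 mm high; its stem slides straight down 28 mm into the wooden holder until the thumb piece rests on it. This point is fixed to the board; the tag itself may stand up to 4 mm lower at the start. It takes about 4 N to slide and stays where it is left.
- right_seat (a point): centre of the top of the right seat pad at rest, as seen from the robot (left is +y). The pad is a round orange-tan leather cushion, 113 mm across, 131 mm above the bench, on a coil spring; it can be pressed straight down 22 mm. This point is fixed to the board and stays put when the pad is pressed; its axes are the board's (x away from the robot across the board, z up).
- right_tag (a point): centre of the top of the right sample's red tag when fully up, 143 mm above the bench, 114 mm beyond the pad centre along the board's x. The tag's thumb piece is 24 mm (x) by 40 mm (y) by 12 mm high; its stem slides straight down 28 mm into the wooden holder until the thumb piece rests on it. This point is fixed to the board; the tag itself may stand up to 4 mm lower at the start. It takes about 4 N to slide and stays where it is left.
- seat_a (a joint): how far the seat pad of sample a is pressed down, m: 0 at rest, 0.022 at its stop. The three samples look alike and swap places, so the letter does not tell whether it is left, middle or right. At 10 mm the springs push back with roughly 3.5 N (softest), 8 N and 13.5 N (firmest); a pad springs back when let go.
- tag_a (a joint): how far the tag of sample a (the same sample as seat_a, wherever it stands) is pushed down, m: 0 fully up, 0.028 fully down.
- seat_b (a joint): how far the seat pad of sample b is pressed down, m: 0 at rest, 0.022 at its stop. The three samples look alike and swap places, so the letter does not tell whether it is left, middle or right. At 10 mm the springs push back with roughly 3.5 N (softest), 8 N and 13.5 N (firmest); a pad springs back when let go.
- tag_b (a joint): how far the tag of sample b (the same sample as seat_b, wherever it stands) is pushed down, m: 0 fully up, 0.028 fully down.
- seat_c (a joint): how far the seat pad of sample c is pressed down, m: 0 at rest, 0.022 at its stop. The three samples look alike and swap places, so the letter does not tell whether it is left, middle or right. At 10 mm the springs push back with roughly 3.5 N (softest), 8 N and 13.5 N (firmest); a pad springs back when let go.
- tag_c (a joint): how far the tag of sample c (the same sample as seat_c, wherever it stands) is pushed down, m: 0 fully up, 0.028 fully down.
- gouge_mid (a point): wood-handled gouge, 190 mm long and 26 mm thick, lying on the board in the gap between two samples; this point is half-way along it, half-way up.
- spool_mid (a point): small spool of thread, 28 mm across and 36 mm tall, standing on the board in the other gap between samples; this point is on its axis, half-way up.
- mallet_mid (a point): round wooden carver's mallet standing on its head, 92 mm across and 240 mm tall, on the bench to the left; this point is on its axis, half-way up.
- glue_mid (a point): yellow glue bottle, 56 mm across and 140 mm tall, beyond the board; this point is on its axis, half-way up.
- blank_mid (a point): dark carving blank, 55 x 210 x 50 mm, lying beyond the board; this point is half-way along it, half-way up.
- hammer_mid (a point): hammer lying on the bench to the right, 260 mm long and 26 mm high; this point is on its handle, 50 mm from mid-length towards the head, half-way up.
- wax_mid (a point): round wax tin, 74 mm across and 32 mm tall, on the bench to the left of the board; this point is on its axis, half-way up.

How it is judged (in metres and radians):
On the way, in this order (a step that is already met when the one before it is completed fails the run):
1. the softest seat has been felt: its pad is pressed down by fingers at least 3 mm while its tag is still up (value of joint seat_b above 0.003 m and contact force between the fingers and seat_b above 0.3 N and value of joint tag_b below 0.012 m), for 0.1 s.
2. the softest seat's tag is pushed all the way down (value of joint tag_b above 0.025 m), for 0.2 s.
At the end, for the whole second after the job is handed in: the softest sample's tag is fully down (within 3 mm of its stop), the other two tags are up (pushed less than 12 mm), all three seat pads have sprung back (within 2 mm), and every other thing stands within 20 mm of where it was (value of joint tag_b above 0.025 m and value of joint each of tag_a, tag_c below 0.012 m and value of joint each of seat_a, seat_b, seat_c below 0.002 m and distance of each of gouge_mid, spool_mid, mallet_mid, glue_mid, blank_mid, hammer_mid, wax_mid from where it was at the start of the episode below 0.02 m); the robot touches nothing.
It fails at once if the tag of a firmer sample is pushed down (12 mm or more) (value of joint any of tag_a, tag_c above 0.012 m).
It fails at once if something else on the bench is lifted or shifted (more than 20 mm) (distance of any of gouge_mid, spool_mid, mallet_mid, glue_mid, blank_mid, hammer_mid, wax_mid from where it was at the start of the episode above 0.02 m).
It also fails if it takes over 51 s, if anything falls off the work surface, if the arm or the gripper's body presses on something with over 40 N, if the wrist force passes 120 N, or if a joint passes its speed limit or range.

ROBOT

A 7-joint arm with a two-finger parallel gripper is mounted at the origin on the work surface. World frame = base frame: x ahead of the robot, y to its left, z up, the work surface at z = 0. Lengths are in m, angles in degrees, forces in N, time in s.
With the tool pointing down it reaches from about 0.425 to 0.825 m from the base axis. Payload 3.6 kg.
Tool frame: the origin (TCP) lies at the very end of the fingers, on their centre line; the grasp point (between the pads) lies 19 mm behind it (grasp_offset is the distance from the TCP to the grasp point, in m); z points along the fingers, y is the line along which they close (so a half turn about z gives the same grasp; the last joint's range is limited). The gripper opens to 93 mm and grips with 3 to 60 N. Pads are 15 mm wide; open, the fingers measure 128 mm over their backs; the gripper's body (75 mm by 188 mm) begins 65 mm behind the grasp point.
Start: joints at [-76.232, 35.231, -0.722, 81.555, 0.464, 63.22, -2.315], TCP at [0.171, 0.627, 0.219] pointing down, gripper open.
Joint ranges: [-178.69, 178.69], [-17.37, 117.87], [-77.05, 75.6], [15.02, 138.74], [-78.02, 258.01], [0.78, 113.62], [-162.83, 162.83]. Speed limits (degrees/s): [159.86, 159.86, 180, 180, 180, 180, 180].

INTERFACE

Orientations are given as a 3x3 rotation matrix whose columns are the frame's x, y, z axes.
In Python, from cell import * gives the robot as it stands. The module is installed in compiled form; this text tells all that it offers.
- The arm moves only by the tool drive_tool, never from a script. Its argument "motion" is one flat list of numbers, 4 for each row, row after row: the shift along the world's x, y, z in cm, then the turn about the world's z in rad. In form: [dx, dy, dz, yaw, dx, dy, dz, yaw, ...]. A call has 1 to 12 rows; each row shifts and turns the commanded pose from where the row before left it; what a row does not reach is not made up. A row lasts 1/12 s, in which the tool goes at most 41.7 mm and 7.16 degrees, less where a joint would pass 70% of its speed; a pose out of reach is approached as far as the arm can. A call is refused whole if a number of a shift passes 4.17 or a number of a turn 0.125, either way. A call with a gripper value outside its range is refused whole. "jaw" is the gripper's target within -1 to 1 (fully open at 1, half-way at 0, shut at -1), set as the call begins (left out, the last holds). The fingers move at their own pace and stop on an object; the grip force is fixed at half the most. Time passes only in rows, so rows that do not move let the fingers close. It gives the time, the measured TCP pose, the force, the opening and the grip force at its end, in the units of the state.
- sense(): the state, without advancing time (a new reading comes with each control period).
- snapshot(name): name is "scene" or "top"; returns the picture (420x560x3 uint8, red, green, blue); there is no depth.
- camera_params(name): a dict with "fx", "fy", "cx", "cy" (pixels), "extrinsics" (4x4, takes a point from camera to world coordinates). Camera axes: x right, y down, z forward; pixel columns grow to the right and rows downward; lengths in m; the calibration is good to about 2 mm. A picture is of the moment at which its call begins. camera_params takes no time and is no camera call.
- sign_off(): hands the job in; it is judged then, once.
The state is a dict: "t": time; "joint_positions": joint angles; "dq": joint speeds; "tau": joint torques, N m; "tcp_pos": TCP position; "tcp_rot": TCP orientation; "force": force on the tool from outside, world axes, zero at the start; "torque": the same for the moment, N m; "opening": opening from 0.0 (shut) to 1.0 (fully open); "finger_force": force on a finger pad.
Only numpy, scipy, OpenCV 4.12 (cv2) and the standard library are available. Lean on these libraries where they do the work, as an engineer would, in place of code of your own. Each camera call takes 0.05 s, during which the arm holds its last target. There are 200 camera calls.

## Working session

There is one attempt and no reset: what is moved stays moved. The work goes in short steps, Python scripts to look and compute and a tool call to move; the robot and the scene stay as the last step left them, time stands still between calls to the robot, and variables do not carry over. Pictures are saved under pics/ and viewed, at most 10 in all, crops included, and the job is handed in when it is done.

Besides the shell and the picture viewer there is one more tool, called after "Request:" by a JSON object that holds its "api" and its "payload". drive_tool: Moves the arm, as the interface text tells. Its arguments: {"type":"object","properties":{"motion":{"type":"array"},"jaw":{"type":"number"}},"required":["motion"]}

```bash
mkdir -p pics; python3 - <<'E'
from cell import *
import cv2,numpy as np
for n in("scene","top"):
    im=snapshot(n); cv2.imwrite(f"pics/{n}0.png",im[:,:,::-1])
    p=camera_params(n); print(n,p["fx"],p["fy"],p["cx"],p["cy"]);print(np.round(p["extrinsics"],4).tolist())
s=sense();print(s["t"],s["tcp_pos"],np.round(s["tcp_rot"],3).tolist(),s["force"],s["opening"])
E
```

```text
scene 470.7314947018261 470.7314947018261 282.35608480215683 209.71084617081934
[[-0.3446, 0.5312, -0.774, 1.5795], [0.9387, 0.2056, -0.2768, 0.3564], [0.0121, -0.8219, -0.5695, 0.852], [0.0, 0.0, 0.0, 1.0]]
top 477.79721849001095 477.79721849001095 278.80267321022563 222.2904824510317
[[0.025, -0.9851, 0.17, 0.3794], [-0.9996, -0.0274, -0.0118, 0.0108], [0.0163, -0.1696, -0.9854, 1.3657], [0.0, 0.0, 0.0, 1.0]]
0.1 [0.17121386 0.62632223 0.21763013] [[-0.965, 0.264, -0.001], [0.264, 0.965, -0.002], [-0.0, -0.002, -1.0]] [ 0.17790474 -0.75670685  0.2886777 ] 1.0005929439570762
```

View pics/scene0.png

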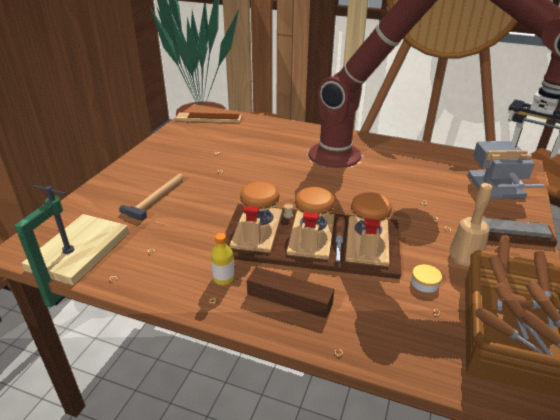

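View pics/top0.png

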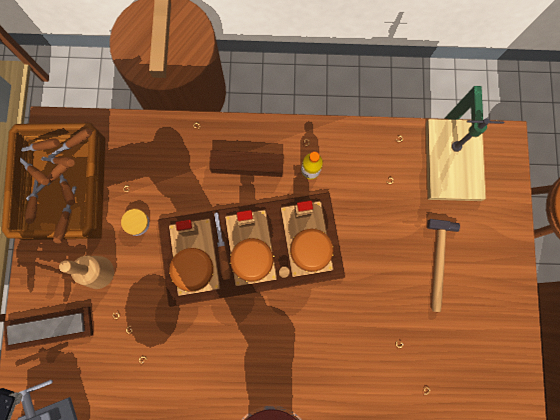

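The top view shows the pads at about (191,269), (252,260) and (312,250), with red tags at (184,225), (245,216) and (305,208). The scene view shows the tags at (372,227), (311,220) and (251,214). The arm is out of the way at the left, with the mallet near it.

```bash
cat > h.py <<'E'
from cell import *
import cv2,numpy as np
def ray(n,uv):
    p=camera_params(n);E=np.array(p["extrinsics"])
    d=E[:3,:3]@np.array([(uv[0]-p["cx"])/p["fx"],(uv[1]-p["cy"])/p["fy"],1.]);return E[:3,3],d/np.linalg.norm(d)
def plane(n,uv,z):
    o,d=ray(n,uv);return o+d*(z-o[2])/d[2]
def tri(a,b):
    (o1,d1),(o2,d2)=ray("top",a),ray("scene",b)
    t=np.linalg.lstsq(np.c_[d1,-d2],o2-o1,rcond=None)[0]
    p,q=o1+d1*t[0],o2+d2*t[1];return (p+q)/2,np.linalg.norm(p-q)
def blobs(im,lo,hi,box,amin):
    h=cv2.cvtColor(im,cv2.COLOR_RGB2HSV);m=cv2.inRange(h,lo,hi)
    k=np.zeros_like(m);x0,y0,x1,y1=box;k[y0:y1,x0:x1]=255;m&=k
    m=cv2.morphologyEx(m,cv2.MORPH_OPEN,np.ones((2,2),np.uint8))
    n,_,st,c=cv2.connectedComponentsWithStats(m)
    return sorted([(*np.round(c[i],1),*st[i]) for i in range(1,n) if st[i][4]>=amin])
E
python3 - <<'E'
from h import *
T=cv2.imread("pics/top0.png")[:,:,::-1].copy();S=cv2.imread("pics/scene0.png")[:,:,::-1].copy()
for nm,im,bx in(("top",T,(160,190,350,300)),("scene",S,(220,170,410,260))):
    H=cv2.cvtColor(im,cv2.COLOR_RGB2HSV)
    for c in ([(184,225),(191,262),(191,275),(252,260),(312,250)] if nm=="top" else [(251,214),(372,227),(315,200),(371,208),(260,195)]): print(nm,c,H[c[1],c[0]])
    for r in ((np.array([0,200,90]),np.array([4,255,255])),(np.array([174,190,90]),np.array([180,255,255])),(np.array([7,170,80]),np.array([14,255,255]))):
        print(nm,[tuple(map(float,b)) for b in blobs(im,r[0],r[1],bx,25)])
for n,c in(("T",(160,190,350,310)),("S",(220,170,410,280))):
    im=(T if n=="T" else S)[c[1]:c[3],c[0]:c[2],::-1]
    cv2.imwrite(f"pics/c{n}.png",cv2.resize(im,None,fx=4,fy=4,interpolation=cv2.INTER_CUBIC))
E
```

```text
top (184, 225) [  3 229 117]
top (191, 262) [ 12 199 136]
top (191, 275) [ 12 193 139]
top (252, 260) [ 13 196 206]
top (312, 250) [ 13 197 207]
top [(184.2, 225.4, 177.0, 221.0, 15.0, 10.0, 122.0), (245.3, 215.8, 238.0, 211.0, 15.0, 11.0, 129.0), (305.6, 206.3, 298.0, 202.0, 16.0, 10.0, 129.0)]
top []
top [(183.4, 265.8, 161.0, 219.0, 53.0, 82.0, 2089.0), (190.6, 299.4, 185.0, 298.0, 12.0, 3.0, 25.0), (224.6, 263.6, 220.0, 247.0, 10.0, 33.0, 222.0), (225.6, 217.6, 221.0, 209.0, 18.0, 23.0, 120.0), (279.5, 241.9, 161.0, 191.0, 190.0, 110.0, 9981.0)]
scene (251, 214) [  1 197 106]
scene (372, 227) [  0 195 111]
scene (315, 200) [ 14 146 232]
scene (371, 208) [ 12 167 145]
scene (260, 195) [ 13 162 220]
scene []
scene []
scene [(223.8, 239.7, 221.0, 234.0, 6.0, 11.0, 44.0)]
```

View pics/cT.png

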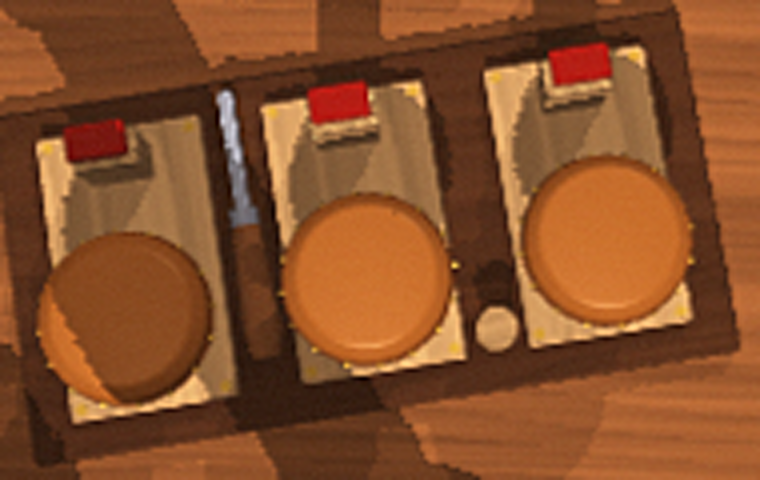

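View pics/cS.png

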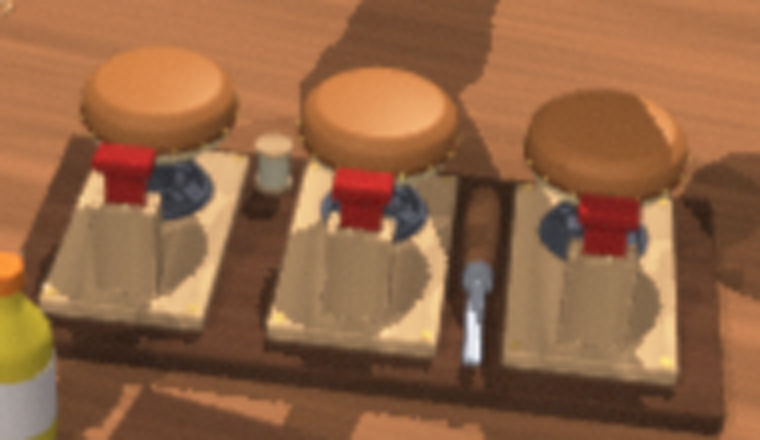

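Both crops are clear (crop pixels at 4x). Pad centres in the top view are (124,317), (367,278) and (608,239). The top faces of the tags in the scene view are near (609,207), (364,182) and (124,158).

```bash
python3 - <<'E'
from h import *
f=lambda x,y,o:(x/4+o[0],y/4+o[1]);TO=(160,190);SO=(220,170)
tags=[((97,140),(609,207)),((341,101),(364,182)),((582,62),(124,158))]
pads=[((124,317),(606,143)),((367,278),(380,120)),((608,239),(159,97))]
for (a,b),(c,d) in zip(tags,pads):
    t,e=tri(f(*a,TO),f(*b,SO));p,e2=tri(f(*c,TO),f(*d,SO))
    tp=plane("top",f(*a,TO),.143);pp=plane("top",f(*c,TO),.122);v=tp-pp
    print("tag",t.round(4),round(e,4),tp[:2].round(4),"pad",p.round(4),round(e2,4),pp[:2].round(4),"d",np.linalg.norm(v[:2]).round(4),np.degrees(np.arctan2(v[1],v[0])).round(1))
for nm,a,z in(("mallet",(75,270),.2),("spool",f(497,328,TO),.05)): print(nm,plane("top",a,z))
E
```

```text
tag [0.5769 0.2429 0.1377] 0.0031 [0.5764 0.2404] pad [0.4648 0.2226 0.1115] 0.0014 [0.4642 0.2201] d 0.114 10.2
tag [0.6069 0.0863 0.1374] 0.0044 [0.6064 0.0838] pad [0.4943 0.0655 0.1115] 0.0024 [0.4937 0.0639] d 0.1145 10.0
tag [ 0.6374 -0.0712  0.137 ] 0.0037 [ 0.6368 -0.0726] pad [ 0.5241 -0.0925  0.1121] 0.0025 [ 0.5234 -0.0929] d 0.1152 10.1
mallet [0.44978834 0.48641888 0.2       ]
spool [ 0.46828331 -0.02339669  0.05      ]
```

Request:
{"api": "drive_tool", "payload": {"motion": [0,0,3,0,1,-1.5,1.5,0.045,2,-2.8,0,0.045,2.5,-3.5,0,0.045,2.5,-3.5,0,0.045,2.5,-3.5,0,0.045,2.5,-3.5,0,0.045,2.5,-3.5,0,0.045,2.5,-3.5,0,0.045,2.5,-3.5,0,0.045,2.5,-3.5,0,0.045,2.5,-3.5,0,0.045], "jaw": -1}}

```text
t: 1.1
tcp_pos: [0.4199, 0.2768, 0.2635]
tcp_rot: [[-0.974, -0.229, -0.0], [-0.229, 0.974, -0.0], [0.001, -0.0, -1.0]]
force: [1.1, 0.7, -0.1]
opening: 0.188
finger_force: 0.0
```

Request:
{"api": "drive_tool", "payload": {"motion": [2.5,-3.5,0,0,2.0,-2.8,0,0,0,0,0,0,0,0,0,0,0,0,0,0]}}

```text
t: 1.52
tcp_pos: [0.4628, 0.2176, 0.2633]
tcp_rot: [[-0.974, -0.227, -0.001], [-0.227, 0.974, 0.0], [0.001, 0.001, -1.0]]
force: [-0.5, 1.1, 0.6]
opening: 0.011
finger_force: 0.0
```

Request:
{"api": "drive_tool", "payload": {"motion": [0,0.2,-4,-0.045,0,0,-4,0,0,0,-3,0,0,0,-1.6,0,0,0,0,0,0,0,0,0,0,0,0,0]}}

```text
t: 2.1
tcp_pos: [0.4639, 0.2206, 0.1388]
tcp_rot: [[-0.983, -0.184, 0.002], [-0.184, 0.983, 0.002], [-0.002, 0.001, -1.0]]
force: [0.2, -0.4, 1.0]
opening: 0.004
finger_force: 0.0
```

Request:
{"api": "drive_tool", "payload": {"motion": [0,0,-0.5,0,0,0,-0.3,0,0,0,-0.2,0,0,0,0,0,0,0,0,0,0,0,0,0,0,0,0,0,0,0,0,0]}}

```text
t: 2.77
tcp_pos: [0.4639, 0.2191, 0.1279]
tcp_rot: [[-0.983, -0.182, 0.001], [-0.182, 0.983, 0.0], [-0.001, 0.0, -1.0]]
force: [0.4, 0.7, 1.6]
opening: 0.006
finger_force: 0.9
```

Baseline near the surface is about 0.6 N. Press on by 6 mm more.

Request:
{"api": "drive_tool", "payload": {"motion": [0,0,-0.3,0,0,0,-0.3,0,0,0,0,0,0,0,0,0,0,0,0,0,0,0,0,0,0,0,0,0,0,0,0,0]}}

```text
t: 3.43
tcp_pos: [0.4639, 0.2191, 0.1218]
tcp_rot: [[-0.983, -0.182, 0.001], [-0.182, 0.983, 0.0], [-0.001, 0.0, -1.0]]
force: [1.2, 1.6, 4.4]
opening: 0.004
finger_force: 1.7
```

Request:
{"api": "drive_tool", "payload": {"motion": [0,0,-0.4,0,0,0,0,0,0,0,0,0,0,0,0,0,0,0,0,0,0,0,0,0]}}

```text
t: 3.93
tcp_pos: [0.4638, 0.219, 0.1178]
tcp_rot: [[-0.983, -0.182, 0.001], [-0.182, 0.983, 0.0], [-0.001, 0.0, -1.0]]
force: [1.0, 2.0, 4.0]
opening: 0.005
finger_force: 2.2
```

Request:
{"api": "drive_tool", "payload": {"motion": [0,0,1,0,0,0,2,0,0,0,2,0,0,0,0,0,0,0,0,0,0,0,0,0]}}

```text
t: 4.43
tcp_pos: [0.462, 0.2179, 0.1667]
tcp_rot: [[-0.983, -0.182, -0.003], [-0.182, 0.983, -0.002], [0.004, -0.001, -1.0]]
force: [0.0, 0.2, -1.0]
opening: 0.001
finger_force: 0.0
```

Left gives about 4 N at 13 mm, which looks soft. Next the middle pad, for comparison.

Request:
{"api": "drive_tool", "payload": {"motion": [0.8,-3.9,0,0,0.8,-3.9,0,0,0.8,-3.9,0,0,0.7,-3.6,0,0,0,0,-2,0,0,0,-1,0,0,0,0,0,0,0,0,0,0,0,0,0]}}

```text
t: 5.18
tcp_pos: [0.4941, 0.0664, 0.1374]
tcp_rot: [[-0.983, -0.183, -0.001], [-0.183, 0.983, -0.0], [0.001, 0.0, -1.0]]
force: [-0.6, 0.2, -0.5]
opening: 0.003
finger_force: 0.0
```

Request:
{"api": "drive_tool", "payload": {"motion": [0,0,-0.6,0,0,0,-0.5,0,0,0,-0.4,0,0,0,0,0,0,0,0,0,0,0,0,0,0,0,0,0,0,0,0,0]}}

```text
t: 5.85
tcp_pos: [0.4954, 0.0667, 0.1243]
tcp_rot: [[-0.983, -0.183, 0.003], [-0.183, 0.983, 0.001], [-0.003, 0.0, -1.0]]
force: [-2.2, -0.5, 11.2]
opening: 0.002
finger_force: 5.5
```

Request:
{"api": "drive_tool", "payload": {"motion": [0,0,1,0,0,0,2,0,0,0,1.5,0,0.8,-3.9,0,0,0.8,-3.9,0,0,0.8,-3.9,0,0,0.6,-3.9,0,0,0,0,-2,0,0,0,-1,0,0,0,0,0,0,0,0,0,0,0,0,0]}}

```text
t: 6.85
tcp_pos: [0.5248, -0.088, 0.138]
tcp_rot: [[-0.983, -0.186, 0.0], [-0.186, 0.983, 0.001], [-0.0, 0.001, -1.0]]
force: [-0.6, 0.9, 0.7]
opening: 0.003
finger_force: 0.0
```

Request:
{"api": "drive_tool", "payload": {"motion": [0,0,-0.6,0,0,0,-0.5,0,0,0,-0.4,0,0,0,0,0,0,0,0,0,0,0,0,0,0,0,0,0,0,0,0,0]}}

```text
t: 7.52
tcp_pos: [0.5258, -0.0887, 0.1238]
tcp_rot: [[-0.983, -0.184, 0.003], [-0.184, 0.983, 0.001], [-0.003, 0.0, -1.0]]
force: [-0.3, 1.8, 6.4]
opening: 0.005
finger_force: 3.4
```

At 7 mm the right pad pushes back with 6.4 N and the middle with 11.2 N. The left gives about 4 N at 13 mm, so left is softest. Moving over the left tag at (0.577, 0.241).

Request:
{"api": "drive_tool", "payload": {"motion": [0,0,2,0,0,0,3,0,0,0,2,0,0.6,3.9,0,0,0.6,3.9,0,0,0.6,3.9,0,0,0.6,3.9,0,0,0.6,3.9,0,0,0.6,3.9,0,0,0.6,3.9,0,0,0.6,3.9,0,0,0.3,1.7,0,0]}}

```text
t: 8.52
tcp_pos: [0.574, 0.247, 0.192]
tcp_rot: [[-0.982, -0.19, -0.001], [-0.19, 0.982, 0.005], [0.0, 0.005, -1.0]]
force: [0.3, 1.1, 0.3]
opening: 0.003
finger_force: 0.0
```

Request:
{"api": "drive_tool", "payload": {"motion": [0,0,-2,0,0,0,0,0,0,0,0,0,0,0,0,0]}}

```text
t: 8.85
tcp_pos: [0.5757, 0.2376, 0.1728]
tcp_rot: [[-0.984, -0.181, -0.0], [-0.181, 0.984, -0.001], [0.0, -0.001, -1.0]]
force: [0.1, 0.6, 0.5]
opening: 0.004
finger_force: 0.0
```

Request:
{"api": "drive_tool", "payload": {"motion": [0.1,0.3,-2,0,0,0,-1,0,0,0,-0.7,0,0,0,-0.7,0,0,0,-0.5,0,0,0,-0.4,0,0,0,0,0,0,0,0,0]}}

```text
t: 9.52
tcp_pos: [0.5763, 0.2419, 0.1192]
tcp_rot: [[-0.983, -0.182, -0.001], [-0.182, 0.983, -0.0], [0.001, 0.0, -1.0]]
force: [0.0, -0.4, 0.5]
opening: 0.009
finger_force: 0.0
```

Request:
{"api": "drive_tool", "payload": {"motion": [0,0,-0.3,0,0,0,-0.2,0,0,0,0,0,0,0,0,0,0,0,0,0]}}

```text
t: 9.93
tcp_pos: [0.5765, 0.2421, 0.1153]
tcp_rot: [[-0.983, -0.182, 0.0], [-0.182, 0.983, 0.0], [-0.0, 0.0, -1.0]]
force: [-1.3, -0.8, 5.9]
opening: 0.006
finger_force: 2.7
```

Request:
{"api": "drive_tool", "payload": {"motion": [0,0,-0.2,0,0,0,0,0,0,0,0,0,0,0,0,0]}}

```text
t: 10.27
tcp_pos: [0.5767, 0.2421, 0.1152]
tcp_rot: [[-0.983, -0.182, 0.001], [-0.182, 0.983, 0.001], [-0.001, 0.0, -1.0]]
force: [-3.2, -2.7, 13.7]
opening: 0.004
finger_force: 6.7
```

Request:
{"api": "drive_tool", "payload": {"motion": [0,0,0,0,0,0,0,0,0,0,0,0]}}

```text
t: 10.52
tcp_pos: [0.5767, 0.2421, 0.1152]
tcp_rot: [[-0.983, -0.182, 0.001], [-0.182, 0.983, 0.001], [-0.001, 0.0, -1.0]]
force: [-4.0, -2.3, 14.0]
opening: 0.006
finger_force: 6.7
```

The tag is on its stop: z stays at 0.115 while the force rises. Retreat and check.

Request:
{"api": "drive_tool", "payload": {"motion": [0,0,1,0,0,0,3,0,0,0,4,0,0,0,4,0,0,0,3,0,-4,0,0,0,-4,0,0,0,-4,0,0,0,0,0,0,0,0,0,0,0]}}

```text
t: 11.35
tcp_pos: [0.4541, 0.2424, 0.2627]
tcp_rot: [[-0.983, -0.185, -0.001], [-0.185, 0.983, -0.0], [0.001, 0.0, -1.0]]
force: [1.0, 0.5, 0.5]
opening: 0.005
finger_force: 0.0
```

```bash
python3 - <<'E'
from h import *
S=snapshot("scene");T=snapshot("top")
cv2.imwrite("pics/end.png",np.vstack([cv2.resize(i[a:b,c:d,::-1],(640,290)) for i,a,b,c,d in((S,170,290,200,465),(T,130,310,50,447))]))
E
```

```text
(no output)
```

View pics/end.png

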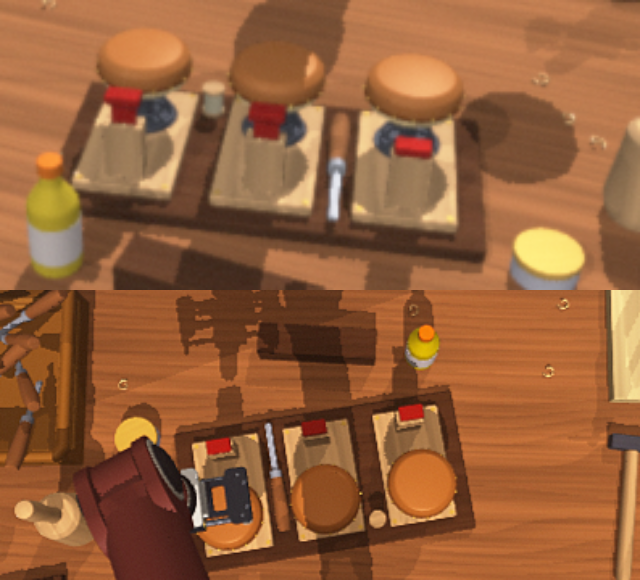

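The left tag, at (413,147) in the upper picture, rests on its holder. The other two, at (122,100) and (267,118), are up. The pads are back and everything else stands where it was.

```bash
python3 -c "
from cell import *
print(sign_off())"
```

```text
the job is handed in; nothing more can be done
None
```

The left sample felt softest (about 4 N at 13 mm, against 6.4 N on the right and 11.2 N in the middle at 7 mm), so I pushed its tag all the way down, left the other two tags up, saw nothing else shifted in the last pictures, and handed the job in; no verdict was returned.

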